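# Hold the score-card clip open astride the card

## Robot

A 6-joint arm with a two-finger parallel gripper is mounted at the origin on the work surface. World frame = base frame: x ahead of the robot, y to its left, z up, the work surface at z = 0. Lengths are in m, angles in rad, forces in N, time in s.
With the tool pointing down it reaches from about 0.35 to 0.85 m from the base axis. Payload 8.1 kg.
Tool frame: the origin (TCP) lies between the finger pads; the fingertips stand 14 mm ahead of it and the grasp point (between the pads) lies 5 mm behind it (robot.tip_reach is the z of the fingertips in the tool frame, in m); z points along the fingers, y is the line along which they close (so a half turn about z gives the same grasp; the last joint's range is limited). The gripper opens to 93 mm and grips with 3 to 60 N. Pads are 15 mm wide; open, the fingers measure 128 mm over their backs; the gripper's body (75 mm by 188 mm) begins 65 mm behind the grasp point.
Start: joints at [-1.355, 0.13, 1.488, -0, 1.523, -0.085], TCP at [0.178, -0.573, 0.233] pointing down, gripper open.
Joint ranges: [-2.96, 2.96], [-0.89, 2.26], [0.02, 2.5], [-1.34, 4.48], [0, 2.73], [-2.66, 2.66]. Speed limits (rad/s): [2.39, 2.39, 2.79, 3.14, 3.14, 3.14].

## Interface

Orientations are given as a rotation vector (axis times angle).
In Python, from plant import robot gives the robot as it stands. The module is installed in compiled form; this text tells all that it offers.
- The arm moves only by the shell command python3 -m handwheel 'ROWS' [FORCE]. ROWS is JSON, a list of rows, each a list of 7 numbers: the closure, from -1 (fully open) to 1 (shut), then the shift along the tool's x, y, z each as a share of 100 cm, from -1 to 1, then the turn, a rotation vector about the tool's x, y, z each as a share of 180 degrees, from -1 to 1. In form: [[grip, tx, ty, tz, rx, ry, rz], ...]. A call has 1 to 20 rows; each row is the pose to reach, as a shift and turn from the pose commanded when the call began, along the tool's axes at that moment, turning the shorter way round; what a row does not reach only later rows make up. A row lasts 1/8 s, in which the tool goes at most 62.5 mm and 10.7 degrees, less where a joint would pass 70% of its speed; a pose out of reach is approached as far as the arm can. A call with a number of a shift or a turn outside -1 to 1 is refused whole. A call with a gripper value outside its range is refused whole. The fingers move at their own pace and stop on an object; FORCE is the grip in N (left out, the last holds). Time passes only in rows, so rows that repeat a pose let the fingers close. It gives the time, the measured TCP pose, the force, the opening and the grip force at its end, in the units of the state.
- robot.read_state(): the state, without advancing time (a new reading comes with each control period).
- robot.read_camera(name): name is "scene" or "side" or "wrist"; returns a dict with "frame" (384x512x3 uint8, red, green, blue), "fx", "fy", "cx", "cy" (pixels), "k1" (the pictures are not rectified: a ray, as slopes to the right and down, at radius r is drawn at 1 + k1 r^2 times it, then the intrinsics apply), "rvec" (rotation vector, rad) and "tvec" (3), from world to camera coordinates, as OpenCV has them; the wrist camera has in their place "T_tool_cam" (4x4, takes a point from camera to tool coordinates, whose origin is the TCP and whose axes are the flange's). Camera axes: x right, y down, z forward; pixel columns grow to the right and rows downward; lengths in m; the calibration is good to about 2 mm. A picture is of the moment at which its call begins: read the wrist's pose just before it. There is no depth.
- robot.close_job(): hands the job in; it is judged then, once.
Trained networks look in a picture, given as the dict that the camera call returned (one of the last four; its "shot" number tells which), for a name from the list of things; names that differ only in an ending like _2 or _b are one class to them, and where a whole thing is asked for, a point or a joint stands for the part that bears it (a point fixed in the world has none). Each returns a list of dicts, best first, with "conf" (0 to 1); they miss things now and then, are a little off and sometimes report something else, mostly with a low value. They report only what shows in the picture. A call takes as long as a camera call. They do not tell look-alikes from the thing itself.
- robot.regions_of(picture, name): "mask" (384x512 bool, what is visible of it) and "rect" ([left, top, right, bottom] in pixels, round what is visible of it).
The state is a dict: "t": time; "q": joint angles; "dq": joint speeds; "joint_torque": joint torques, N m; "tool_pos": TCP position; "orientation": TCP orientation; "force": force on the tool from outside, world axes, zero at the start; "wrist_torque": the same for the moment, N m; "opening": finger opening in m; "gripper_force": force on a finger pad.
Only numpy, scipy, OpenCV 4.12 (cv2) and the standard library are available. Lean on these libraries where they do the work, as an engineer would, in place of code of your own. Each camera call takes 0.05 s, during which the arm holds its last target. There are 200 camera calls.

## Task

Squeeze the handles of the big spring clip that is parked on the rim of the pencil caddy so that its jaws open, and lift it clear of the caddy. Bring it down astride the middle of the top edge of the score card in its stand, square to the card, one jaw on each side with the edge well down between them (10 mm or more) and neither jaw touching the card, and finish while still holding it there wide open, so that I can slip a fresh sheet in. Do not let go, do not let it bite or bump the card, and leave the caddy, the stand and the other games where they are.

Things in the scene. Friction and masses are not known exactly. Their poses are not given: they have to be found in the camera images.
- clip: Black plastic spring clip (large peg type), 48 g, levers A and B 24 mm wide, on a 9 mm steel coil; at first jaws down, handles up, on the caddy's near wall, coil resting on the rim. This is lever A: origin at the pivot (coil axis), y along the hinge (and the rim), x from lever A (robot side) to B, z up to the handles. The jaws reach 52 mm below the pivot, rubber pads on their last 14 mm.
- clip_jaw (a joint): Jaw angle, rad: 0 as parked on the 4 mm rim, -0.09 shut, 0.44 squeezed fully open against a firm stop (about 26 mm between the pad ends). Full squeeze takes about 10 N on the handles; let go, the spring shuts the jaws (0.4 N m/rad, 0.22 N m at 0). Squeezed evenly, each lever turns by half this angle, so lever A leans up to 0.22 rad about its y.
- tip_a (a point): Middle of the lower end of jaw A's pad face, 52 mm below the pivot.
- tip_b (a point): The same point on jaw B. Halfway between tip_a and tip_b is the middle of the mouth.
- handle_a (a point): Middle of the outer face of handle A, about 32 mm above the pivot: where a finger should press. The two 5 mm thick handles reach 51 mm above the pivot and splay apart: 27 mm over their outer faces at the coil, 49 mm at their ends while parked; squeezed fully they stand parallel, 54 mm high, 26 mm over the outside.
- handle_b (a point): The same point on handle B, opposite.
- caddy: Open wooden pencil caddy, 110 (x) by 150 (y) by 75 mm high, 4 mm walls, 0.45 kg, loose on the shelf, a few short pencils on its floor. Origin: centre of its underside. The clip sits on its -x wall (the one towards the robot), up to 30 mm either side of the wall's middle.
- rim (a point): Middle of the top of the caddy's -x wall, 75 mm above the shelf.
- stand: Score card in its stand, one piece, 0.25 kg, loose on the shelf: a dark wooden block 57 (x) by 130 (y) by 25 mm high holding an upright stiff white card 3 mm thick (x), 90 mm wide (y), its top edge 120 mm above the shelf. Origin: centre of the underside, in the card's middle plane; x is normal to the card, y along its top edge.
- card_top (a point): Middle of the card's top edge, 120 mm above the shelf.
- dice_tower: Bystander: black plastic dice tower, 85 by 85 by 170 mm with a low catch tray in front; at the left. Origin under the tower.
- domino_box: Bystander: low wooden domino box, 62 by 190 by 42 mm, sliding lid partly drawn; behind the work. Origin under its centre.
- tray: Bystander: dark silicone tray, 100 by 160 by 18 mm, eight round cells, a 25 mm green glass marble in one; at the right. Origin under its centre.
- bin_lip (a point): Bystander: finger lip of the grey tilt-out bin in its white case (120 by 180 by 140 mm), at the far right.
Not all that is in view belongs to the job. Of the things that look like the clip, the larger one is meant.

How it is judged:
By the outcome, as a careful person would: the job done as asked, in the order asked, and still so for the second after the job is handed in, while the arm keeps its last pose, push and grip.
It also fails if it takes over 32 s, if anything falls off the work surface, if the arm or the gripper's body presses on something with over 40 N, if the wrist force passes 120 N, or if a joint passes its speed limit or range.

## Working session

There is one attempt and no reset: what is moved stays moved. The work goes in short steps, Python scripts to look and compute and a shell command to move; the robot and the scene stay as the last step left them, time stands still between calls to the robot, and variables do not carry over. Pictures are saved under pics/ and viewed, at most 12 in all, crops included, and the job is handed in when it is done.

```bash
mkdir -p pics; cat > h.py <<'E'
import numpy as np, cv2
from scipy.spatial.transform import Rotation as R
from plant import robot
def cam(name):
    s=robot.read_state(); p=robot.read_camera(name)
    if name=="wrist":
        T=np.eye(4);T[:3,:3]=R.from_rotvec(s["orientation"]).as_matrix();T[:3,3]=s["tool_pos"]
        W=T@p["T_tool_cam"]; p["Rwc"]=W[:3,:3]; p["c"]=W[:3,3]
    else:
        Rm=R.from_rotvec(p["rvec"]).as_matrix(); p["Rwc"]=Rm.T; p["c"]=-Rm.T@np.array(p["tvec"])
    return p
def ray(p,uv):
    d=np.array([(uv[0]-p["cx"])/p["fx"],(uv[1]-p["cy"])/p["fy"]]); u=d.copy()
    for _ in range(20): u=d/(1+p["k1"]*(u@u))
    v=p["Rwc"]@np.array([u[0],u[1],1]); return p["c"],v/np.linalg.norm(v)
def proj(p,X):
    x=p["Rwc"].T@(np.array(X)-p["c"]); s=x[:2]/x[2]; s=s*(1+p["k1"]*(s@s))
    return np.array([s[0]*p["fx"]+p["cx"],s[1]*p["fy"]+p["cy"]])
def tri(*obs):
    A=np.zeros((3,3));b=np.zeros(3)
    for p,uv in obs:
        c,v=ray(p,uv);M=np.eye(3)-np.outer(v,v);A+=M;b+=M@c
    X=np.linalg.solve(A,b); return X,[np.round(proj(p,X)-uv,1) for p,uv in obs]
def onz(p,uv,z):
    c,v=ray(p,uv); return c+v*(z-c[2])/v[2]
def save(p,n,crop=None,k=1):
    f=p["frame"][:,:,::-1]
    if crop: l,t,r,b=crop; f=f[t:b,l:r]
    cv2.imwrite(f"pics/{n}.png",cv2.resize(f,None,fx=k,fy=k,interpolation=cv2.INTER_CUBIC))
E
python3 - <<'E'
from h import *
s=robot.read_state();print({k:np.round(v,3) for k,v in s.items()})
a=cam("scene");b=cam("side")
f=np.hstack([a["frame"],b["frame"]])
save(a,"scene",None,1.5);save(b,"side",None,1.5)
for n,p in(("scene",a),("side",b)):
    print(n,p["c"].round(3),p["fx"])
    for k in("clip","caddy","stand","dice_tower","domino_box","tray"):
        print(k,[(round(d["conf"],2),d["rect"],d["mask"].sum()) for d in robot.regions_of(p,k)])
E
```

```text
{'t': np.float64(0.0), 'q': array([-1.355,  0.131,  1.489, -0.   ,  1.523, -0.085]), 'dq': array([ 0.   , -0.   , -0.001, -0.001,  0.   ,  0.001]), 'joint_torque': array([ 1.0000e-03, -5.5984e+01, -4.9176e+01,  7.7000e-02,  3.6000e-02,
       -0.0000e+00]), 'tool_pos': array([ 0.178, -0.573,  0.232]), 'orientation': array([-3.104, -0.47 ,  0.   ]), 'force': array([-1.177, -0.041, -0.111]), 'wrist_torque': array([-0.03 ,  0.021, -0.012]), 'gripper_force': np.float64(0.0), 'opening': np.float64(0.093)}
scene [ 1.267 -0.158  1.152] 434.6390341599242
clip [(0.75, [313.2, 150.2, 329.9, 174.9], np.int64(230)), (0.58, [317.6, 142.8, 329.3, 157.4], np.int64(136))]
caddy [(0.8, [298.4, 156.0, 356.9, 212.2], np.int64(2077)), (0.2, [193.2, 196.4, 234.4, 228.3], np.int64(1100))]
stand [(0.74, [189.9, 191.4, 233.8, 230.2], np.int64(1178))]
dice_tower [(0.69, [372.2, 146.8, 420.6, 201.5], np.int64(1988))]
domino_box [(0.71, [233.1, 245.0, 316.4, 294.0], np.int64(2072)), (0.31, [318.3, 160.1, 325.7, 176.6], np.int64(79))]
tray [(0.86, [92.0, 191.5, 145.0, 225.9], np.int64(1470))]
side [0.431 0.745 0.883] 413.7150306989552
clip [(0.79, [302.5, 285.8, 314.0, 316.3], np.int64(247)), (0.6, [263.2, 250.8, 287.0, 288.8], np.int64(362))]
caddy [(0.75, [218.3, 242.8, 281.2, 322.1], np.int64(3267))]
stand [(0.68, [255.5, 156.4, 283.6, 202.3], np.int64(696)), (0.6, [218.4, 240.9, 285.3, 321.4], np.int64(3372))]
dice_tower [(0.93, [165.9, 304.1, 255.0, 384.0], np.int64(4628))]
domino_box [(0.88, [166.1, 173.2, 207.5, 231.8], np.int64(1499))]
tray [(0.61, [297.7, 118.1, 328.2, 147.2], np.int64(911))]
```

View pics/scene.png

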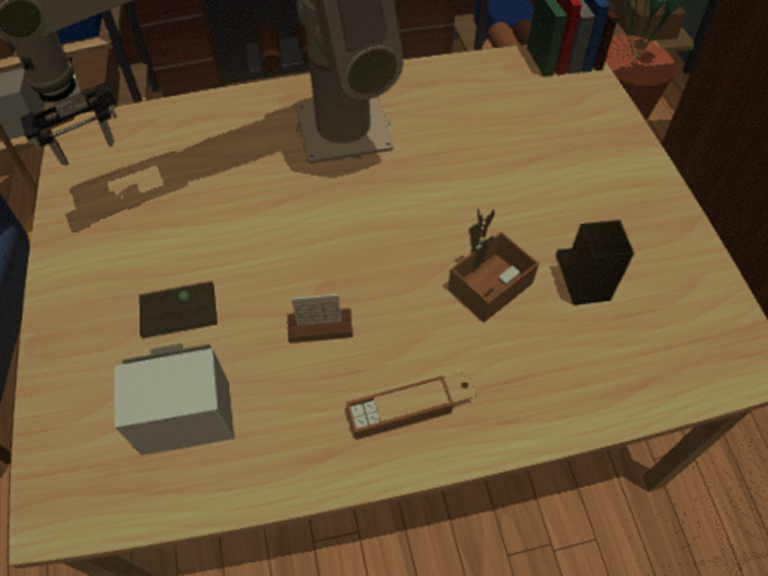

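View pics/side.png

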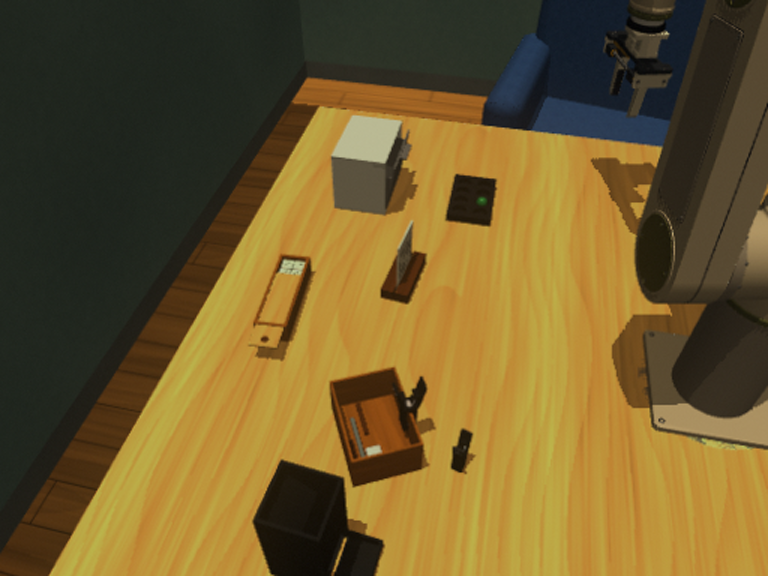

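The big clip sits on the caddy's robot-side wall: side view ≈(276,268), scene ≈(322,147), full-resolution pixels. A smaller look-alike stands on the table: side ≈(308,300), scene ≈(318,160). The larger one on the rim is the one meant. The stand is at scene (212,212) and side (270,178).

```bash
python3 - <<'E'
from h import *
a=cam("scene");b=cam("side")
def mid(r): return [(r[0]+r[2])/2,(r[1]+r[3])/2]
A=[mid(d["rect"]) for d in robot.regions_of(a,"clip")];B=[mid(d["rect"]) for d in robot.regions_of(b,"clip")]
for u in A:
    for v in B:
        X,e=tri((a,u),(b,v));print(np.round(u),np.round(v),X.round(3),e)
for n,u in dict(clip_top=(323,141),c_l=(300,181),c_t=(335,157),c_r=(358,176)).items(): print(n,onz(a,u,.13 if n=="clip_top" else .075).round(3))
for u in((195,199),(226,196)): print("card scene",onz(a,u,.12).round(3))
for u in((274,149),(265,167)): print("card side",onz(b,u,.12).round(3))
for u in((221,256),(260,246),(281,291)): print("caddy side",onz(b,u,.075).round(3))
k=cv2.resize(a["frame"][130:220,290:365,::-1],None,fx=5,fy=5,interpolation=cv2.INTER_CUBIC)
l=cv2.resize(b["frame"][235:325,215:325,::-1],None,fx=5,fy=5,interpolation=cv2.INTER_CUBIC)
cv2.imwrite("pics/crop.png",cv2.resize(np.hstack([k,l]),None,fx=.85,fy=.85))
E
```

```text
[322. 169.] [274. 272.] [0.506 0.203 0.065] [array([-1.7, -1.6]), array([-2.6,  1.6])]
[322. 169.] [307. 300.] [ 0.432  0.224 -0.016] [array([-5., -5.]), array([-8.6,  5.1])]
[323. 149.] [274. 272.] [0.488 0.223 0.117] [array([2.8, 2.5]), array([ 4.3, -2.9])]
[323. 149.] [307. 300.] [0.417 0.243 0.043] [array([-0.7, -0.6]), array([-1.1,  0.7])]
[321. 162.] [274. 272.] [0.499 0.207 0.08 ] [array([0.1, 0.1]), array([ 0.1, -0.1])]
[321. 162.] [307. 300.] [0.426 0.227 0.   ] [array([-3.3, -3.2]), array([-5.6,  3.4])]
clip_top [0.455 0.222 0.13 ]
c_l [0.549 0.125 0.075]
c_t [0.484 0.259 0.075]
c_r [0.57  0.306 0.075]
card scene [ 0.574 -0.194  0.12 ]
card scene [ 0.583 -0.106  0.12 ]
card side [ 0.573 -0.183  0.12 ]
card side [ 0.583 -0.1    0.12 ]
caddy side [0.632 0.186 0.075]
caddy side [0.547 0.137 0.075]
caddy side [0.475 0.25  0.075]
```

View pics/crop.png

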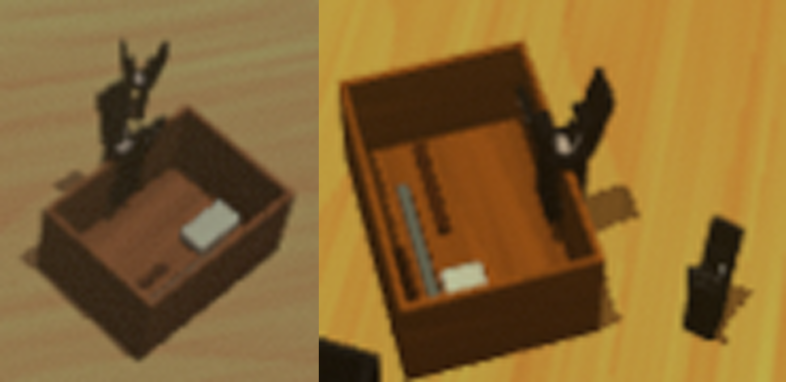

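The close crop confirms it. The larger clip straddles the caddy's near wall, its coil bright at crop (565,145) in the right half. The smaller one stands free on the table at crop (713,280), so I take the one on the rim. I'll go above it for a wrist look.

```bash
cat >> h.py <<'E'
def rel(pos,yaw):
    "row numbers: tool down, tool y at world yaw (deg)"
    s=robot.read_state();R0=R.from_rotvec(s["orientation"]);y=np.radians(yaw)
    Y=np.array([np.cos(y),np.sin(y),0]);Z=np.array([0,0,-1.]);X=np.cross(Y,Z)
    R1=R.from_matrix(np.c_[X,Y,Z]);t=R0.inv().apply(np.array(pos)-s["tool_pos"])
    print("t",s["t"],"row",t.round(4),((R0.inv()*R1).as_rotvec()/np.pi).round(4))
E
python3 - <<'E'
from h import *
rel([.45,.18,.26],28)
p=cam("wrist");print(p["T_tool_cam"].round(3),p["fx"],p["cx"])
E
```

```text
t 0.9 row [ 0.4831 -0.6386 -0.0274] [ 0.      0.     -0.5598]
[[-0.    -0.96  -0.281  0.079]
 [ 1.    -0.    -0.001  0.001]
 [ 0.    -0.281  0.96  -0.151]
 [ 0.     0.     0.     1.   ]] 344.03107570642516 255.81586558065266
```

```bash
python3 -m handwheel '[[-1,0.536,-0.65,-0.057,0,0,-0.56],[-1,0.536,-0.65,-0.057,0,0,-0.56],[-1,0.536,-0.65,-0.057,0,0,-0.56],[-1,0.536,-0.65,-0.057,0,0,-0.56],[-1,0.536,-0.65,-0.057,0,0,-0.56],[-1,0.536,-0.65,-0.057,0,0,-0.56],[-1,0.536,-0.65,-0.057,0,0,-0.56],[-1,0.536,-0.65,-0.057,0,0,-0.56],[-1,0.536,-0.65,-0.057,0,0,-0.56],[-1,0.536,-0.65,-0.057,0,0,-0.56],[-1,0.536,-0.65,-0.057,0,0,-0.56],[-1,0.536,-0.65,-0.057,0,0,-0.56],[-1,0.536,-0.65,-0.057,0,0,-0.56],[-1,0.536,-0.65,-0.057,0,0,-0.56],[-1,0.536,-0.65,-0.057,0,0,-0.56],[-1,0.536,-0.65,-0.057,0,0,-0.56],[-1,0.536,-0.65,-0.057,0,0,-0.56]]'
python3 - <<'E'
from h import *
p=cam("wrist");save(p,"w1",None,1.5)
import pickle;pickle.dump(p,open("w1.pkl","wb"))
print([(round(d["conf"],2),d["rect"]) for d in robot.regions_of(p,"clip")],robot.read_state()["t"])
for z in(.075,.08,.13): print(z,proj(p,[.497,.207,z]).round(0))
E
```

```text
t: 3.08
tool_pos: [0.497, 0.2054, 0.2898]
orientation: [1.619, 2.692, -0.0]
force: [-0.6, -0.1, 0.4]
opening: 0.0929
gripper_force: 0.0
[(0.87, [233.1, 155.3, 286.9, 199.5]), (0.83, [187.1, 78.0, 219.3, 118.5])] 3.175
0.075 [256. 164.]
0.08 [256. 165.]
0.13 [256. 176.]
```

View pics/w1.png

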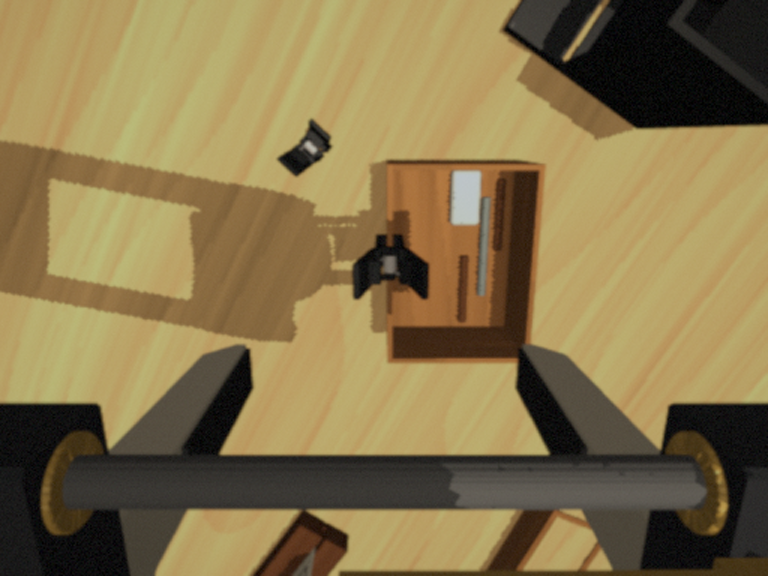

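The wrist view shows the clip astride the caddy's near wall. Its coil is at full-resolution (260,177) and its handle ends are at columns 236 and 285. The rim runs square to the gripper, so the yaw is right. The small look-alike is at (203,98). I'll move closer and triangulate from a second position.

```bash
python3 -m handwheel '[[-1,-0.012,0.004,0.05,0,0,0],[-1,-0.012,0.004,0.09,0,0,0],[-1,-0.012,0.004,0.09,0,0,0],[-1,-0.012,0.004,0.09,0,0,0]]'
python3 - <<'E'
from h import *
import pickle
p=cam("wrist");save(p,"w2",None,1.5);pickle.dump(p,open("w2.pkl","wb"))
q=pickle.load(open("w1.pkl","rb"))
d=robot.regions_of(p,"clip");print([(round(x["conf"],2),x["rect"]) for x in d],robot.read_state()["tool_pos"])
E
```

```text
t: 3.68
tool_pos: [0.507, 0.1978, 0.2016]
orientation: [1.617, 2.692, 0.002]
force: [0.6, -0.2, 0.9]
opening: 0.0933
gripper_force: 0.0
[(0.85, [158.4, 58.0, 206.4, 110.3]), (0.69, [219.7, 161.5, 289.0, 222.5])] [0.50766275 0.19817057 0.20242759]
```

View pics/w2.png

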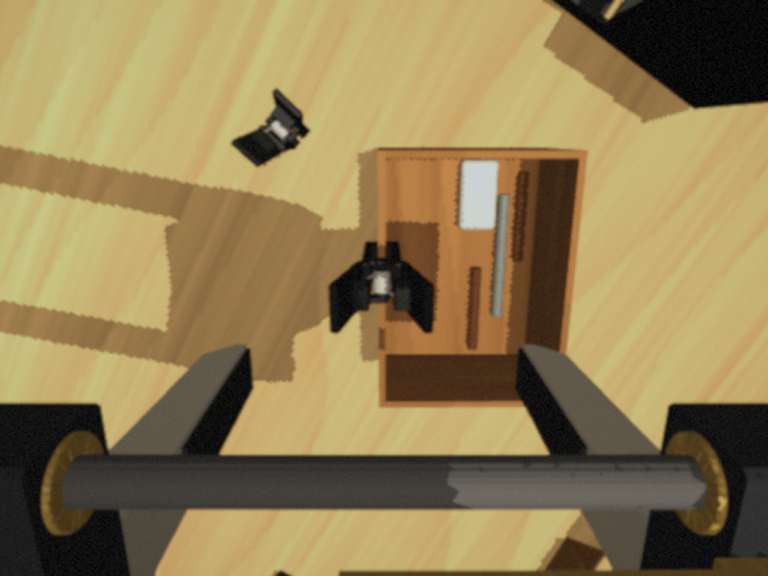

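The same scene from closer: coil at full-resolution (253,190), lower outer handle corners at about (221,221) and (288,221), rim vertical at column 253.

```bash
python3 - <<'E'
from h import *
import pickle
q=pickle.load(open("w1.pkl","rb"));p=pickle.load(open("w2.pkl","rb"))
a,b=cam("scene"),cam("side")
s=robot.read_state();R0=R.from_rotvec(s["orientation"])
for n,u,v in(("coil",(390,264),(380,285)),("hL",(354,299),(332,331)),("hR",(428,299),(433,331)),("rimN",(388,361),(380,405)),("rimF",(387,162),(379,150))):
    u=np.array(u)/1.5;v=np.array(v)/1.5
    X,e=tri((q,u),(p,v));print(n,X.round(4),e,"tool",R0.inv().apply(X-s["tool_pos"]).round(4))
for z,v in((.075,(380,405)),(.075,(379,150)),(.08,(380,285)),(.13,(332,331)),(.13,(433,331))):
    X=onz(p,np.array(v)/1.5,z);print(z,X.round(4),"tool",R0.inv().apply(X-s["tool_pos"]).round(4))
for p_,n in((a,"scene"),(b,"side")): print(n,proj(p_,onz(p,np.array((380,285))/1.5,.08)).round(1))
E
```

```text
coil [0.5005 0.208  0.1252] [array([-0.1, -0. ]), array([0.1, 0.1])] tool [ 0.0119 -0.0018  0.0767]
hL [0.4917 0.1745 0.1176] [array([-0.1, -0.1]), array([0.1, 0.1])] tool [-0.0135 -0.0253  0.0843]
hR [0.535  0.1972 0.1171] [array([ 0.2, -0. ]), array([-0.3,  0. ])] tool [-0.0138  0.0236  0.085 ]
rimN [0.5413 0.1298 0.077 ] [array([0.1, 0. ]), array([-0.1, -0. ])] tool [-0.0762 -0.0026  0.1249]
rimF [0.4726 0.2579 0.0124] [array([-0.,  0.]), array([ 0., -0.])] tool [ 0.0692 -0.0033  0.1895]
0.075 [0.5419 0.1288 0.075 ] tool [-0.0774 -0.0026  0.127 ]
0.075 [0.4723 0.2594 0.075 ] tool [ 0.0706 -0.0027  0.1269]
0.08 [0.5062 0.1964 0.08  ] tool [-0.001  -0.0023  0.1219]
0.13 [0.4906 0.1793 0.13  ] tool [-0.0087 -0.024   0.0719]
0.13 [0.5316 0.2011 0.13  ] tool [-0.0088  0.0225  0.072 ]
scene [318.3 165. ]
side [271.9 267.7]
```

```bash
python3 -m handwheel '[[-1,0.001,-0.002,0.04,0,0,0],[-1,0.001,-0.002,0.07,0,0,0],[-1,0.001,-0.002,0.085,0,0,0],[-1,0.001,-0.002,0.095,0,0,0],[-1,0.001,-0.002,0.095,0,0,0],[-0.3,0.001,-0.002,0.095,0,0,0],[-0.15,0.001,-0.002,0.095,0,0,0],[-0.15,0.001,-0.002,0.095,0,0,0],[-0.15,0.001,-0.002,0.095,0,0,0]]' 3
python3 - <<'E'
from h import *
import pickle
p=cam("wrist");save(p,"w3",None,1.5);pickle.dump(p,open("w3.pkl","wb"))
print([(round(x["conf"],2),x["rect"]) for x in robot.regions_of(p,"clip")])
E
```

```text
t: 5.0
tool_pos: [0.5042, 0.1978, 0.1049]
orientation: [1.617, 2.693, 0.0]
force: [-0.3, -0.5, -0.7]
opening: 0.0578
gripper_force: 0.0
[(0.79, [200.6, 190.7, 316.9, 301.6]), (0.76, [104.2, 41.0, 193.0, 123.7]), (0.45, [251.9, 188.8, 316.1, 301.8])]
```

View pics/w3.png

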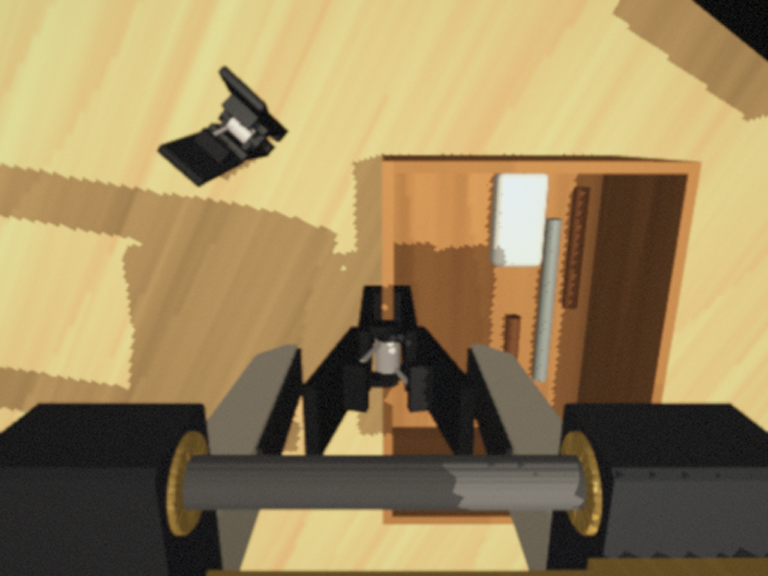

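The clip is centred between the fingers to about 1 mm: coil at full-resolution (259,237), handle edges at columns 202 and 315, fingers at 200 and 313. I'll check the offset along the hinge.

```bash
python3 - <<'E'
from h import *
import pickle
q=pickle.load(open("w2.pkl","rb"));p=pickle.load(open("w3.pkl","rb"));o=pickle.load(open("w1.pkl","rb"))
s=robot.read_state();R0=R.from_rotvec(s["orientation"])
X,e=tri((o,np.array((390,264))/1.5),(q,np.array((380,285))/1.5),(p,np.array((388,355))/1.5));print(X.round(4),e,R0.inv().apply(X-s["tool_pos"]).round(4))
for z,v in((.0795,(388,355)),(.084,(388,355)),(.075,(384,522)),(.075,(384,160))):
    X=onz(p,np.array(v)/1.5,z);print(z,X.round(4),"tool",R0.inv().apply(X-s["tool_pos"]).round(4))
print(s["tool_pos"])
E
```

```text
[0.5069 0.1967 0.0757] [array([-0.4,  0.8]), array([ 0.8, -1.4]), array([-0.6,  0.6])] [-0.0023  0.0019  0.029 ]
0.0795 [0.5062 0.1986 0.0795] tool [-0.0003  0.0022  0.0252]
0.084 [0.5052 0.2003 0.084 ] tool [0.0017 0.0021 0.0207]
0.075 [0.5416 0.1288 0.075 ] tool [-0.0785  0.0007  0.0297]
0.075 [0.472  0.2596 0.075 ] tool [0.0697 0.0007 0.0297]
[0.50411145 0.19781386 0.10473749]
```

```bash
python3 -m handwheel '[[-0.15,0,0.0018,0,0,0,0],[0,0,0.0018,0,0,0,0],[0.1,0,0.0018,0,0,0,0],[0.2,0,0.0018,0,0,0,0],[0.3,0,0.0018,0,0,0,0],[0.3,0,0.0018,0,0,0,0]]' 3
```

```text
t: 5.85
tool_pos: [0.5057, 0.1987, 0.1047]
orientation: [1.617, 2.693, 0.0]
force: [-0.6, -0.0, -0.3]
opening: 0.0486
gripper_force: 3.0
```

```bash
python3 -m handwheel '[[0.2,0,0,0,0,0,0],[0.4,0,0,0,0,0,0],[0.6,0,0,0,0,0,0],[1,0,0,0,0,0,0],[1,0,0,0,0,0,0],[1,0,0,0,0,0,0]]' 25
python3 - <<'E'
from h import *
p=cam("wrist");save(p,"w4",None,1.5)
b=cam("side");save(b,"s4",(200,200,340,330),5)
E
```

```text
t: 6.6
tool_pos: [0.508, 0.1994, 0.1069]
orientation: [1.615, 2.69, 0.007]
force: [3.4, 1.2, 7.8]
opening: 0.0257
gripper_force: 25.0
```

View pics/w4.png

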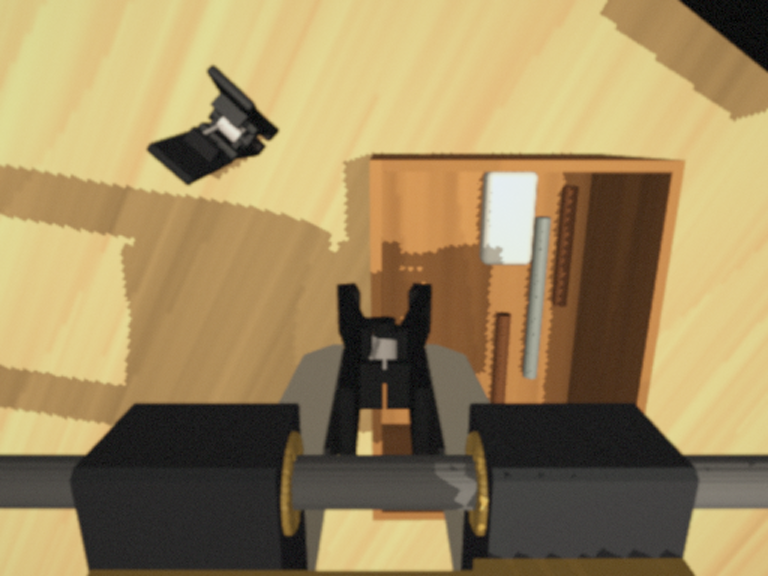

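The clip is squeezed fully: opening 25.7 mm, jaws spread at full-resolution columns 229 and 284 either side of the wall at 250. I'll lift straight up.

```bash
python3 -m handwheel '[[1,0,0,-0.01,0,0,0],[1,0,0,-0.025,0,0,0],[1,0,0,-0.05,0,0,0],[1,0,0,-0.09,0,0,0],[1,0,0,-0.14,0,0,0],[1,0,0,-0.14,0,0,0],[1,0,0,-0.14,0,0,0]]'
python3 - <<'E'
from h import *
a=cam("scene");b=cam("side")
for n,p in(("scene",a),("side",b)):
    for k in("clip","caddy","stand"): print(n,k,[(round(d["conf"],2),d["rect"]) for d in robot.regions_of(p,k)])
# card: white pixels -> top edge
import pickle;pickle.dump((a,b),open("ab.pkl","wb"))
k=cv2.resize(a["frame"][180:240,180:245,::-1],(390,360),interpolation=cv2.INTER_CUBIC)
l=cv2.resize(b["frame"][140:210,245:295,::-1],(257,360),interpolation=cv2.INTER_CUBIC)
cv2.imwrite("pics/card.png",np.hstack([k,l]))
rel([.5785,-.148,.30],-6)
E
```

```text
t: 7.58
tool_pos: [0.5055, 0.1986, 0.2448]
orientation: [1.617, 2.693, 0.0]
force: [0.5, 0.9, -1.0]
opening: 0.0255
gripper_force: 25.0
scene clip [(0.84, [313.2, 123.3, 331.3, 150.3]), (0.38, [318.9, 145.3, 324.0, 153.6])]
scene caddy [(0.88, [296.2, 153.0, 358.4, 215.8])]
scene stand [(0.75, [191.7, 194.4, 235.0, 227.7])]
side clip [(0.84, [263.1, 213.2, 284.1, 255.1]), (0.63, [302.0, 288.7, 312.9, 316.0])]
side caddy [(0.87, [219.4, 242.7, 286.5, 322.4])]
side stand []
t 7.975 row [-0.3403 -0.0984 -0.056 ] [-0.0004  0.      0.1891]
```

View pics/card.png

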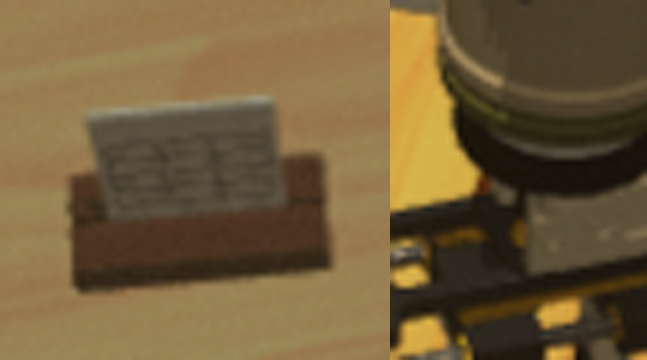

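The card stands clear in the scene view, top edge from (195,198) to (225,196). The clip is held well above the caddy. I'll carry it across for a wrist look at the card.

```bash
python3 -m handwheel '[[1,-0.03,-0.012,-0.03,0,0,0],[1,-0.08,-0.033,-0.056,0,0,0.05],[1,-0.13,-0.053,-0.056,0,0,0.1],[1,-0.18,-0.074,-0.056,0,0,0.15],[1,-0.23,-0.095,-0.056,0,0,0.189],[1,-0.275,-0.113,-0.056,0,0,0.189],[1,-0.305,-0.126,-0.056,0,0,0.189],[1,-0.318,-0.132,-0.056,0,0,0.189],[1,-0.318,-0.132,-0.056,0,0,0.189],[1,-0.318,-0.132,-0.056,0,0,0.189],[1,-0.318,-0.132,-0.056,0,0,0.189]]'
python3 - <<'E'
from h import *
import pickle
p=cam("wrist");save(p,"w5",None,1.5);pickle.dump(p,open("w5.pkl","wb"))
b=cam("side");pickle.dump(b,open("s5.pkl","wb"))
print(robot.read_state()["tool_pos"],robot.read_state()["t"])
print([(round(d["conf"],2),d["rect"]) for d in robot.regions_of(p,"stand")])
for u in((195,198.3),(225.3,196.2)): 
    a=cam("scene"); X=onz(a,u,.12);print(X.round(4),proj(p,X).round(1)*1.5)
E
```

```text
t: 9.35
tool_pos: [0.5388, -0.1428, 0.3008]
orientation: [2.333, 2.104, 0.0]
force: [-0.1, 0.2, -0.4]
opening: 0.0258
gripper_force: 25.0
[ 0.53873326 -0.14314131  0.30076976] 9.45
[(0.95, [266.7, 105.9, 315.7, 221.8])]
[ 0.5714 -0.1935  0.12  ] [437.7  326.55]
[ 0.5834 -0.1079  0.12  ] [446.55 199.35]
```

View pics/w5.png

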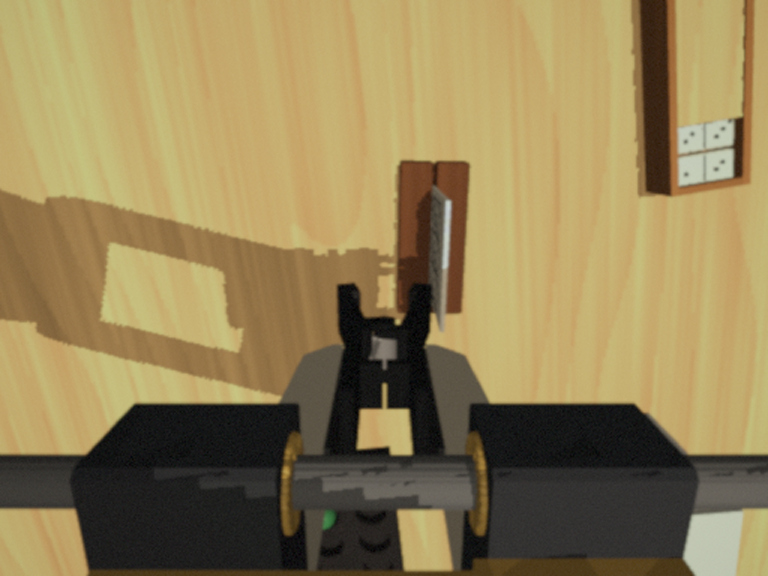

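The wrist view shows the card's top edge from full-resolution (298,130) at the far end to (294,219) at the near end, which agrees with the scene camera. The jaws at (231,193) and (281,193) are level, so the clip sits square in the gripper.

```bash
python3 - <<'E'
from h import *
import pickle
p=pickle.load(open("w5.pkl","rb"));b=pickle.load(open("s5.pkl","rb"));a=cam("scene")
s=robot.read_state();R0=R.from_rotvec(s["orientation"])
F=np.array((447.5,194))/1.5;N=np.array((441.5,328))/1.5
for u,w in((F,(225.3,196.2)),(N,(195,198.3))):
    X,e=tri((p,u),(a,w));print("tri",X.round(4),e)
XF,XN=onz(p,F,.12),onz(p,N,.12);print(XF.round(4),XN.round(4),np.linalg.norm(XF-XN))
d=XF-XN;yaw=np.degrees(np.arctan2(-d[0],d[1]));print("card yaw",yaw)
print("tool y yaw now",np.degrees(np.arctan2(*R0.apply([0,1,0])[[1,0]])))
# stand block top front/back edges for yaw (z=.025)
for A,B in(((400,163),(397,310)),((468,163),(462,312))):
    x,y=onz(p,np.array(A)/1.5,.025),onz(p,np.array(B)/1.5,.025);d=x-y;print("block yaw",np.degrees(np.arctan2(-d[0],d[1])),np.linalg.norm(d),x.round(4),y.round(4))
# clip coil & jaw tips in tool frame
for z,uv in((.030,(385,347)),(.077,(346,288)),(.077,(421,288))):
    print("clip",R0.inv().apply(onz(p,np.array(uv)/1.5,s["tool_pos"][2]-z)-s["tool_pos"]).round(4))
# side view of clip
print([(round(x["conf"],2),x["rect"]) for x in robot.regions_of(b,"clip")] if 0 else "")
k=cv2.resize(b["frame"][90:210,235:340,::-1],None,fx=4.5,fy=4.5,interpolation=cv2.INTER_CUBIC);cv2.imwrite("pics/s5.png",k)
E
```

```text
tri [ 0.5839 -0.1062  0.1201] [array([-0.2,  1.8]), array([0.6, 0. ])]
tri [ 0.5737 -0.1934  0.1234] [array([ 0. , -0.1]), array([-0., -0.])]
[ 0.5843 -0.1045  0.12  ] [ 0.5739 -0.1948  0.12  ] 0.09089112631929633
card yaw -6.536338698646068
tool y yaw now -5.958369050408745
block yaw -6.618204790183618 0.12488336687803259 [ 0.5584 -0.0871  0.025 ] [ 0.544  -0.2111  0.025 ]
block yaw -5.6847279921910285 0.12673255746743253 [ 0.6129 -0.0927  0.025 ] [ 0.6003 -0.2188  0.025 ]
clip [0.0023 0.0013 0.03  ]
clip [ 0.0118 -0.0166  0.077 ]
clip [0.0118 0.0179 0.077 ]
```

View pics/s5.png

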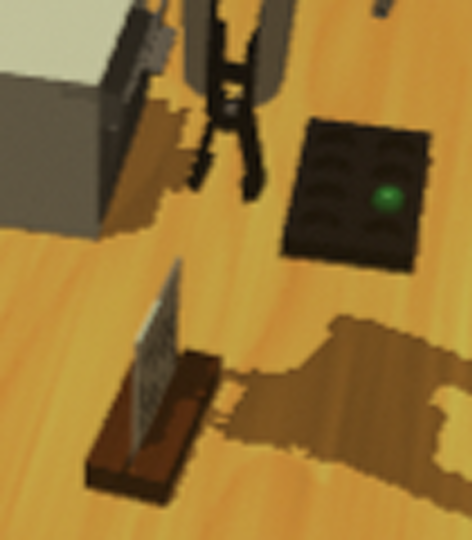

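```bash
python3 - <<'E'
from h import *
import pickle
p=pickle.load(open("w5.pkl","rb"));b=pickle.load(open("s5.pkl","rb"))
s=robot.read_state();R0=R.from_rotvec(s["orientation"])
for u,v in(((346,286),(252,197)),((421,286),(196,187))):
    X,e=tri((p,np.array(u)/1.5),(b,(235+v[0]/4.5,90+v[1]/4.5)));print(X.round(4),e,R0.inv().apply(X-s["tool_pos"]).round(4))
X,e=tri((p,np.array((385,347))/1.5),(b,(235+231/4.5,90+108/4.5)));print("coil",e,R0.inv().apply(X-s["tool_pos"]).round(4))
rel([.578,-.1505,.215],-6.2)
E
```

```text
[ 0.5223 -0.13    0.2224] [array([-1.5,  0.6]), array([-0.4,  0.1])] [ 0.012  -0.0177  0.0784]
[ 0.5565 -0.1338  0.2215] [array([-2. ,  0.5]), array([-0.5, -0. ])] [0.0118 0.0166 0.0792]
coil [array([-1.8,  0.6]), array([-0.4,  0. ])] [0.0039 0.0003 0.0254]
t 9.65 row [-0.0026  0.0398  0.0857] [0.     0.     0.0013]
```

Tips are 79 mm below the TCP. I'll go above the card with about 23 mm clearance and look once more.

```bash
python3 -m handwheel '[[1,-0.0026,0.02,0,0,0,0.001],[1,-0.0026,0.04,0,0,0,0.001],[1,-0.0026,0.04,0.03,0,0,0.001],[1,-0.0026,0.04,0.06,0,0,0.001],[1,-0.0026,0.04,0.078,0,0,0.001],[1,-0.0026,0.04,0.078,0,0,0.001],[1,-0.0026,0.04,0.078,0,0,0.001]]'
python3 - <<'E'
from h import *
import pickle
p=cam("wrist");b=cam("side");a=cam("scene");pickle.dump((p,b,a),open("v6.pkl","wb"))
w=cv2.resize(p["frame"][90:290,190:320,::-1],(390,600),interpolation=cv2.INTER_CUBIC)
k=cv2.resize(b["frame"][115:205,240:300,::-1],(400,600),interpolation=cv2.INTER_CUBIC)
cv2.imwrite("pics/v6.png",np.hstack([w,k]))
print(robot.read_state()["tool_pos"],robot.read_state()["t"])
E
```

```text
t: 10.52
tool_pos: [0.5787, -0.1511, 0.2241]
orientation: [2.337, 2.098, 0.001]
force: [-0.3, -0.1, 0.1]
opening: 0.0255
gripper_force: 25.0
[ 0.57884649 -0.1511104   0.22429137] 10.675
```

View pics/v6.png

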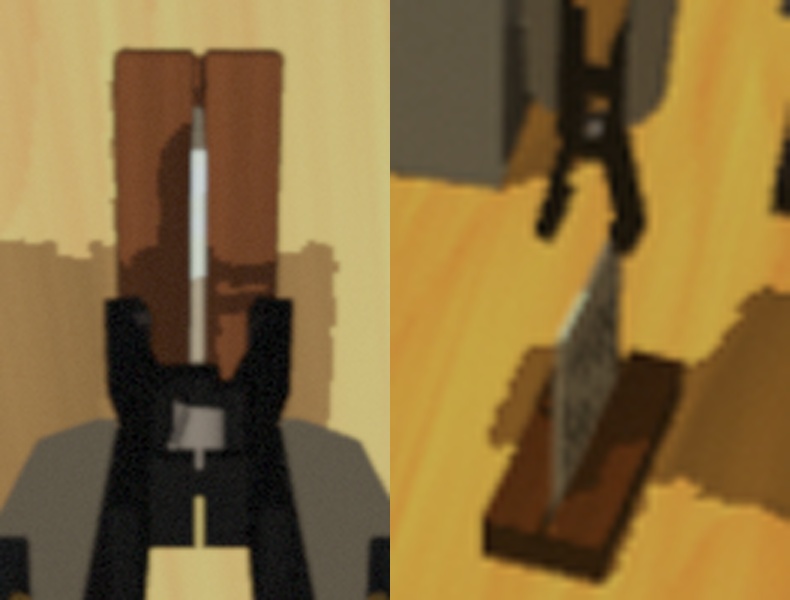

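The card's top edge (crop column 198) runs midway between the jaws (columns 107–152 and 247–292) and parallel to them. The side view agrees. I'll lower 43 mm for about 18 mm depth.

```bash
python3 -m handwheel '[[1,0,0,0.008,0,0,0],[1,0,0,0.016,0,0,0],[1,0,0,0.024,0,0,0],[1,0,0,0.032,0,0,0],[1,0,0,0.039,0,0,0],[1,0,0,0.043,0,0,0],[1,0,0,0.043,0,0,0],[1,0,0,0.043,0,0,0],[1,0,0,0.043,0,0,0]]'
python3 - <<'E'
from h import *
p=cam("wrist");b=cam("side");a=cam("scene")
w=cv2.resize(p["frame"][90:290,190:320,::-1],(325,500),interpolation=cv2.INTER_CUBIC)
k=cv2.resize(b["frame"][115:205,240:300,::-1],(333,500),interpolation=cv2.INTER_CUBIC)
cv2.imwrite("pics/v7.png",np.hstack([w,k]))
s=robot.read_state();print(s["tool_pos"],s["t"],s["force"].round(2),s["opening"])
print("caddy",[(d["rect"]) for d in robot.regions_of(a,"caddy")][:1],"stand",[(d["rect"]) for d in robot.regions_of(a,"stand")][:1])
E
```

```text
t: 11.8
tool_pos: [0.5784, -0.151, 0.1801]
orientation: [2.337, 2.098, 0.001]
force: [-0.5, -0.1, -0.6]
opening: 0.0255
gripper_force: 25.0
[ 0.57822423 -0.15088377  0.17983907] 11.95 [-0.17 -0.15  0.07] 0.025828787245560383
caddy [] stand [[190.9, 194.7, 233.7, 227.5]]
```

View pics/v7.png

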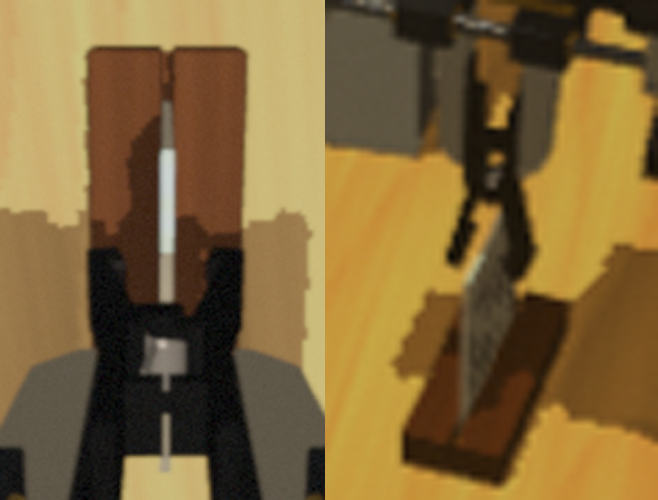

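The jaws straddle the card with clear gaps on both sides, and the wrist force is about 0. The card's ends show at full-resolution rows 130 and 278, so I'll check the centring along the edge and the depth.

```bash
python3 - <<'E'
from h import *
p=cam("wrist");s=robot.read_state();R0=R.from_rotvec(s["orientation"])
P=[onz(p,(190+c/2.5,90+r/2.5),.12) for c,r in((168,100),(165,470))]
for X in P: print(X.round(4),R0.inv().apply(X-s["tool_pos"]).round(4))
print(np.linalg.norm(P[0]-P[1]))
b=cam("side");print([(round(d["conf"],2),d["rect"]) for d in robot.regions_of(b,"clip")],proj(b,[.5791,-.1497,.12]),proj(b,R0.apply([.012,-.017,.079])+s["tool_pos"]))
a=cam("scene");print([d["rect"] for d in robot.regions_of(a,"caddy")],[d["rect"] for d in robot.regions_of(b,"caddy")])
E
```

```text
[ 0.5857 -0.0962  0.12  ] [0.0551 0.0017 0.0597]
[ 0.5741 -0.1965  0.12  ] [-0.0458  0.0009  0.0597]
0.10092035170297016
[(0.85, [262.9, 131.0, 279.4, 165.9]), (0.8, [301.1, 286.7, 313.8, 314.4])] [269.62022562 155.92407635] [274.2757174  164.69515253]
[[298.1, 154.7, 357.9, 216.4]] [[220.3, 242.6, 284.6, 322.1]]
```

```bash
python3 -c "
from plant import robot
print(robot.close_job())"
```

```text
the job is handed in; nothing more can be done
None
```

I handed the job in at about 12 s with the big clip still held wide open astride the middle of the card's top edge. The edge is about 19 mm down between the jaws, neither jaw is touching the card, and the camera checks of the caddy and stand showed no noticeable movement.

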